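Inspect a heat sink on a coasting rotary board holder

TASK

Push the turntable of the rotary board holder by its upright handle and let go, so that it turns on by itself at roughly one turn in four to six seconds (never faster than a turn in three). While it coasts, keep the point between your fingertips, under the wrist camera, right over the finned heat sink on the circuit board, within the block's outline and with the fingertips two to six centimetres above it, for at least five seconds in one go without touching the holder. Push gently, do not touch the circuit board or anything on it, leave the other things on the bench alone, and finish with the turntable standing still and untouched.

Things in the scene. Friction and masses are not known exactly. Their poses are not given: they have to be found in the camera images.
- holder: rotary board holder: round dark steel foot 150 mm across, fixed to the bench, with a short column carrying a round aluminium turntable 240 mm across, 8 mm thick, its upper face 50 mm above the bench. Origin on the vertical turning axis at bench height. This entry is the fixed foot: it does not turn.
- turntable (a joint): angle of the turntable about its vertical axis, rad, growing counter-clockwise from above, endless both ways, not wrapped; 0 has no special meaning. Nominal moment of inertia of all that turns 0.0063 kg m2 (0.98 kg), bearing drag 0.00022 N m constant plus 0.00045 N m per rad/s: from 1.2 rad/s it coasts about 17 s to a standstill. Real masses differ by up to 30 percent.
- handle_top (a point): top centre of the upright handle, a plain black round peg 20 mm across standing 45 mm high on the turntable (top 95 mm above the bench), 100 mm from the turning axis; turns with the table. Around it the turntable's face is bare: 45 mm from the handle towards the axis, and 50 mm to both sides along the rim.
- heatsink_top (a point): centre of the top of the heat sink, a bare aluminium block 40 x 40 mm, 22 mm high, on the board, the only finned block; its top is 78 mm above the bench. It lies 74 mm from the turning axis, 166 degrees counter-clockwise from the handle seen from above; turns with the table.
- board_mid (a point): green circuit board 140 x 96 x 4 mm clamped flat on the turntable between two low dark jaws; this point is the centre of its upper face, 56 mm above the bench and 30 mm from the axis on the side away from the handle; its long side points to the handle. Carries the heat sink, two capacitors and a connector. All on the turntable but the handle is lower than 80 mm above the bench.
- meter: bystander: yellow hand-held multimeter lying flat, 140 x 75 x 40 mm; origin at the centre of its underside, x along its length
- flux: bystander: blue plastic bottle, 56 mm across, 100 mm high, standing; origin at the centre of its underside
- parts_tray: bystander: black open tray with three compartments, 100 x 140 x 35 mm; origin at the centre of its underside
- driver: bystander: screwdriver lying on the bench, about 0.2 m long along its x; origin under its middle

How it is judged:
By the outcome, as a careful person would: the job done as asked, in the order asked, and still so for the second after the job is handed in, with the robot touching nothing.
It also fails if it takes over 72 s, if anything falls off the work surface, if the arm or the gripper's body presses on something with over 40 N, if the wrist force passes 120 N, or if a joint passes its speed limit or range.

ROBOT

A 7-joint arm with a two-finger parallel gripper is mounted at the origin on the work surface. World frame = base frame: x ahead of the robot, y to its left, z up, the work surface at z = 0. Lengths are in m, angles in rad, forces in N, time in s.
With the tool pointing down it reaches from about 0.35 to 0.9 m from the base axis. Payload 19.9 kg.
Tool frame: the origin (TCP) lies between the finger pads, 19 mm behind the fingertips; this is the grasp point; z points along the fingers, y is the direction in which the jaws open and shut (so a half turn about z gives the same grasp; the last joint's range is limited). The gripper opens to 94 mm and grips with 3 to 60 N. Pads are 16 mm wide; open, the fingers measure 119 mm over their backs; the gripper's body (75 mm by 177 mm) begins 78 mm behind the grasp point.
Start: joints at [1.063, 0.417, -0.01, 1.614, 0.005, 1.111, -0.053], TCP at [0.281, -0.558, 0.224] pointing down, gripper open.
Joint ranges: [-2.81, 2.81], [-0.39, 2.02], [-1.27, 1.25], [0.06, 2.57], [-1.19, 4.33], [0.19, 2], [-2.82, 2.82]. Speed limits (rad/s): [1.89, 1.89, 2.39, 2.39, 3.01, 3.01, 3.01].

INTERFACE

Orientations are given as a unit quaternion [w, x, y, z].
In Python, from cell import bot, cams gives the robot as it stands.
- The arm moves only by the shell command python3 -m creep 'ROWS' [FORCE]. ROWS is text: rows parted by semicolons, each of 5 numbers parted by spaces: the shift along the tool's x, y, z in cm, then the turn about the tool's z in degrees, then the closure, from 0 (fully open) to 1 (shut). In form: tx ty tz turn gripper; .... A call has 1 to 8 rows; each row shifts and turns the pose as measured when the row begins, along the tool's axes as they then stand; what a row does not reach is not made up. A row lasts 1/10 s, in which the tool goes at most 50 mm and 8.59 degrees, less where a joint would pass 70% of its speed; a pose out of reach is approached as far as the arm can. A call is refused whole if a number of a shift passes 5 or a number of a turn 8.59, either way. A call with a gripper value outside its range is refused whole. The fingers move at their own pace and stop on an object; FORCE is the grip in N (left out, the last holds). Time passes only in rows, so rows that do not move let the fingers close. It gives the time, the measured TCP pose, the force and the opening at its end, in the units of the state.
- bot.get_state(): the state, without advancing time (a new reading comes with each control period).
- cams.get_image(name): name is "side" or "top"; returns a dict with "pixels" (400x640x3 uint8, red, green, blue), "intrinsics" (3x3 intrinsics, pixels), "rvec" (rotation vector, rad) and "tvec" (3), from world to camera coordinates, as OpenCV has them. Camera axes: x right, y down, z forward; pixel columns grow to the right and rows downward; lengths in m; the calibration is good to about 2 mm. A picture is of the moment at which its call begins. There is no depth.
- bot.hand_in(): hands the job in, once; it reports no verdict.
The state is a dict: "clock": time; "qpos": joint angles; "joint_velocities": joint speeds; "joint_torque": joint torques, N m; "position": TCP position; "orientation": TCP orientation; "contact_force": force on the tool from outside, world axes, zero at the start; "moment": the same for the moment, N m; "finger_gap": finger opening in m.
Only numpy, scipy, OpenCV 4.12 (cv2) and the standard library are available. Lean on these libraries where they do the work, as an engineer would, in place of code of your own. Each camera call takes 0.05 s, during which the arm holds its last target. There are 200 camera calls.

## Working session

There is one attempt and no reset: what is moved stays moved. The work goes in short steps, Python scripts to look and compute and a shell command to move; the robot and the scene stay as the last step left them, time stands still between calls to the robot, and variables do not carry over. Pictures are saved under pics/ and viewed, about 8 in all and at most 12, crops included, and the job is handed in when it is done.

```bash
ls; mkdir -p pics; python3 - <<'E'
from cell import bot,cams
import cv2,numpy as np
s=bot.get_state();print({k:np.round(v,3) for k,v in s.items()})
for n in("top","side"):
    d=cams.get_image(n);cv2.imwrite(f"pics/{n}0.png",d["pixels"][:,:,::-1])
    R=cv2.Rodrigues(np.array(d["rvec"],float))[0];print(n,np.round(d["intrinsics"],1).tolist(),(-R.T@np.array(d["tvec"]).ravel()).round(3),R.round(2).tolist())
E
```

```text
pics
{'clock': np.float64(0.0), 'qpos': array([ 1.063,  0.418, -0.01 ,  1.614,  0.005,  1.111, -0.053]), 'joint_velocities': array([ 0.002, -0.001, -0.001, -0.001,  0.   , -0.001, -0.001]), 'joint_torque': array([-0.0000e+00, -8.5126e+01,  6.3800e-01, -4.2600e+01, -4.9000e-02,
        1.8000e-02,  0.0000e+00]), 'position': array([ 0.281, -0.558,  0.224]), 'orientation': array([-0.001,  0.973,  0.231, -0.   ]), 'contact_force': array([ 0.019, -0.288, -0.126]), 'moment': array([-0.031, -0.031,  0.036]), 'finger_gap': np.float64(0.095)}
top [[383.9, 0.0, 319.4], [0.0, 383.9, 199.2], [0.0, 0.0, 1.0]] [0.507 0.026 1.073] [[-0.0, -1.0, 0.01], [-1.0, 0.0, -0.06], [0.06, -0.01, -1.0]]
side [[365.1, 0.0, 316.7], [0.0, 365.1, 189.4], [0.0, 0.0, 1.0]] [0.272 0.788 0.753] [[-0.93, -0.37, 0.01], [-0.24, 0.57, -0.78], [0.28, -0.73, -0.62]]
```

View pics/top0.png

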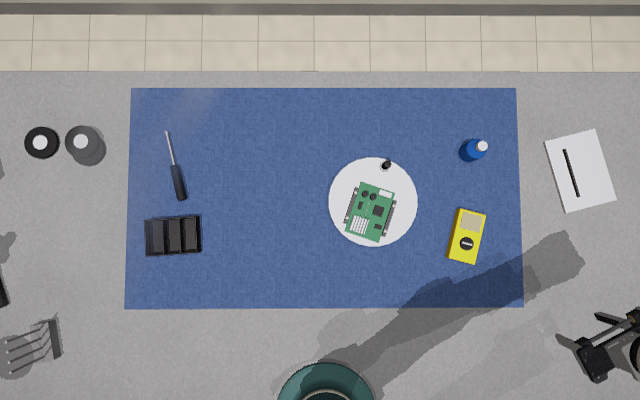

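View pics/side0.png

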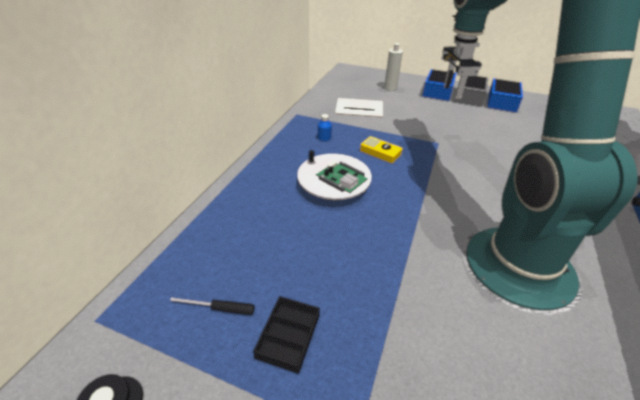

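```bash
cat > h.py <<'E'
from cell import bot,cams
import cv2,numpy as np
def look(n="top",save=None):
    d=cams.get_image(n); im=np.ascontiguousarray(d["pixels"][:,:,::-1])
    if save: cv2.imwrite(f"pics/{save}.png",im)
    return im,d
def ray(d,uv,z):
    uv=np.asarray(uv,float).reshape(-1,2); K=np.array(d["intrinsics"]);R=cv2.Rodrigues(np.array(d["rvec"],float))[0];t=np.array(d["tvec"]).ravel()
    c=-R.T@t; r=(np.c_[uv,np.ones(len(uv))]@np.linalg.inv(K).T)@R
    return c+r*((z-c[2])/r[:,2])[:,None]
def proj(d,P):
    return cv2.projectPoints(np.asarray(P,float).reshape(-1,3),np.array(d["rvec"],float),np.array(d["tvec"],float),np.array(d["intrinsics"],float),None)[0].reshape(-1,2)
E
python3 - <<'E'
from h import *
im,d=look()
hsv=cv2.cvtColor(im,cv2.COLOR_BGR2HSV)
m=((hsv[...,1]<40)&(hsv[...,2]>150)).astype(np.uint8)
roi=np.zeros_like(m);roi[140:265,310:435]=1;m*=roi
c=max(cv2.findContours(m,0,1)[0],key=cv2.contourArea)
P=ray(d,cv2.convexHull(c),.05)[:,:2]
A=np.c_[2*P,np.ones(len(P))];s=np.linalg.lstsq(A,(P**2).sum(1),rcond=None)[0];print("axis",s[:2],"r",np.sqrt(s[2]+s[:2]@s[:2]))
C=s[:2]
# dark handle in ring
yy,xx=np.mgrid[0:400,0:640];W=ray(d,np.c_[xx.ravel(),yy.ravel()],.095)[:,:2].reshape(400,640,2)-C
r=np.hypot(W[...,0],W[...,1])
k=(im.max(2)<60)&(r>.075)&(r<.125)
print("dark px",np.c_[xx[k],yy[k]].tolist());w=W[k].mean(0);print("handle@.095",w,np.hypot(*w),np.degrees(np.arctan2(w[1],w[0])))
W5=ray(d,np.c_[xx.ravel(),yy.ravel()],.056)[:,:2].reshape(400,640,2)-C
g=(hsv[...,0]>35)&(hsv[...,0]<90)&(hsv[...,1]>80)&(np.hypot(*np.moveaxis(W5,2,0))<.12)
w=W5[g].mean(0);print("green",w,np.degrees(np.arctan2(-w[1],-w[0])),g.sum())
h=ray(d,[359,226],.078)[0,:2]-C;print("hs",h,np.hypot(*h),np.degrees(np.arctan2(h[1],h[0])))
cv2.imwrite("pics/c.png",cv2.resize(im[145:260,315:430],None,fx=5,fy=5,interpolation=cv2.INTER_CUBIC))
E
```

```text
axis [ 0.56730823 -0.12691076] r 0.11966664627236902
dark px [[386, 161], [387, 161], [388, 161], [389, 161], [384, 162], [385, 162], [386, 162], [387, 162], [388, 162], [389, 162], [383, 163], [384, 163], [388, 163], [389, 163], [382, 164], [383, 164], [384, 164], [389, 164], [382, 165], [383, 165], [384, 165], [389, 165], [382, 166], [383, 166], [384, 166], [385, 166], [389, 166], [382, 167], [383, 167], [384, 167], [385, 167], [386, 167], [387, 167], [383, 168], [384, 168], [385, 168], [386, 168], [383, 229], [382, 232]]
handle@.095 [ 0.08262341 -0.02683961] 0.08687343227407765 -17.996010471996435
green [-0.02661637  0.00734997] -15.43720024988748 1212
hs [-0.06631403  0.0399883 ] 0.077437813903384 148.9094271590488
```

View pics/c.png

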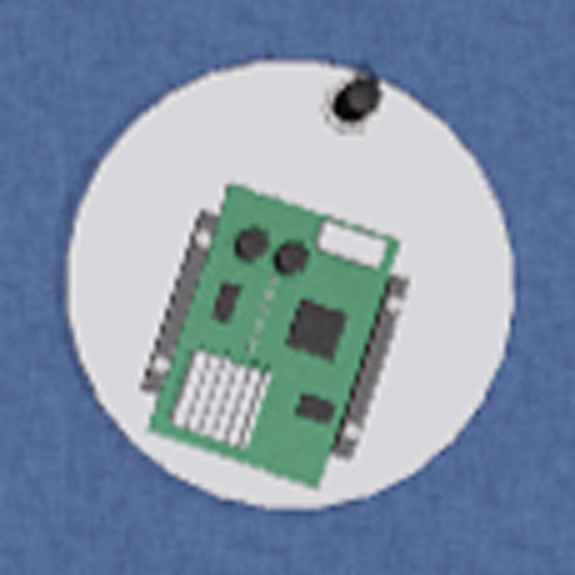

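```bash
python3 -m creep '4.5 -1.5 0 0 1; 4.5 -1.5 0 0 1; 4.5 -1.5 0 0 1; 4.5 -1.5 0 0 1; 4.5 -1.5 0 0 1; 4.5 -1.5 0 0 1; 4.5 -1.5 0 0 1; 4.5 -1.5 0 0 1' 10; python3 -m creep '0 0 0 8.5 1; 0 0 0 8.5 1; 0 0 0 8.5 1'; python3 -m creep '0 0 0 0 1'
```

```text
clock: 0.95
position: [0.5521, -0.2858, 0.2216]
orientation: [-0.001, 0.975, 0.224, -0.002]
contact_force: [0.8, -0.6, 0.4]
finger_gap: 0.0332
clock: 1.25
position: [0.5572, -0.2773, 0.2203]
orientation: [-0.002, 1.0, 0.005, -0.002]
contact_force: [0.7, -0.6, -0.1]
finger_gap: 0.0096
clock: 1.35
position: [0.5573, -0.2769, 0.22]
orientation: [-0.002, 1.0, 0.003, -0.002]
contact_force: [-0.7, 1.0, 0.3]
finger_gap: 0.0021
```

```bash
python3 -m creep '2.9 -2.7 0 0 1; 2.9 -2.7 0 0 1; 2.9 -2.7 0 0 1;0 0 0 0 1'; python3 -m creep '0 0 3 0 1;0 0 3 0 1;0 0 3 0 1'; python3 -c "
from h import *
s=bot.get_state();print(s['joint_velocities'].round(3))"; python3 -m creep '0 0 2 0 1;0 0 1.5 0 1; 0 0 0 0 1'; python3 - <<'E'
from h import *
im,d=look("side",None);u=proj(d,[.65,-.17,.08])[0].astype(int);print(u,bot.get_state()['position'])
cv2.imwrite("pics/s1.png",cv2.resize(im[u[1]-60:u[1]+60,u[0]-80:u[0]+80],None,fx=5,fy=5,interpolation=cv2.INTER_CUBIC))
E
```

```text
clock: 1.75
position: [0.6451, -0.1938, 0.2193]
orientation: [-0.002, 1.0, 0.011, -0.003]
contact_force: [-0.6, 0.4, 0.4]
finger_gap: 0.0006
clock: 2.05
position: [0.6474, -0.1935, 0.1307]
orientation: [-0.001, 1.0, 0.019, 0.001]
contact_force: [-0.2, 0.4, -0.9]
finger_gap: 0.0006
[-0.001  0.33   0.001  0.232  0.047 -0.55   0.016]
clock: 2.35
position: [0.6446, -0.1938, 0.0897]
orientation: [-0.002, 1.0, 0.025, -0.003]
contact_force: [-0.3, -0.6, 0.2]
finger_gap: 0.0005
[316 154] [ 0.64512738 -0.19397355  0.09101757]
```

View pics/s1.png

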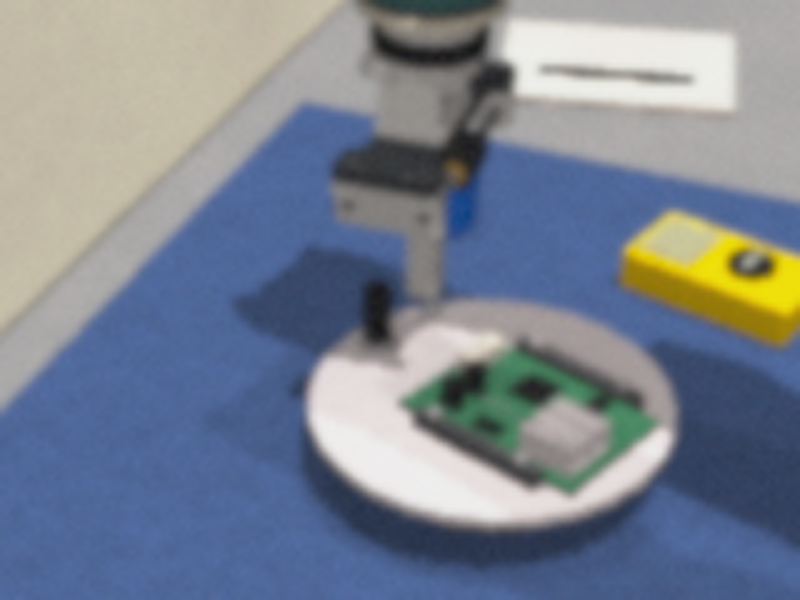

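```bash
cat >> h.py <<'E'
C=np.array([.5673,-.1269])
yy,xx=np.mgrid[0:400,0:640]
def angle(save=None):
    "handle angle (deg) from green board and from dark peg, with the time"
    t=float(bot.get_state()["clock"]); im,d=look("top",save)
    hsv=cv2.cvtColor(im,cv2.COLOR_BGR2HSV); uv=np.c_[xx.ravel(),yy.ravel()]
    W=(ray(d,uv,.056)[:,:2]-C).reshape(400,640,2); r=np.hypot(W[...,0],W[...,1])
    g=(hsv[...,0]>40)&(hsv[...,0]<80)&(hsv[...,1]>80)&(r<.115)
    w=W[g].mean(0)
    W=(ray(d,uv,.085)[:,:2]-C).reshape(400,640,2); r=np.hypot(W[...,0],W[...,1])
    k=((im.max(2)<65)&(r>.085)&(r<.112)).astype(np.uint8)
    n,l,s,c=cv2.connectedComponentsWithStats(k)
    hs=[]
    for i in range(1,n):
        if s[i,4]>=12:
            q=W[l==i].mean(0); hs.append((round(float(np.degrees(np.arctan2(q[1],q[0]))),1),round(float(np.hypot(*q)),3),int(s[i,4])))
    return t,round(float(np.degrees(np.arctan2(-w[1],-w[0]))),1),round(float(np.hypot(*w)),3),int(g.sum()),hs
E
python3 -m creep '0.9 0 0 0 1;0.9 0 0 0 1;0 -0.5 0 0 1;0 -0.4 0 0 1;0 0 0 0 1'; python3 -c "
from h import *
print(angle('t2'))"
```

```text
clock: 2.9
position: [0.6668, -0.1836, 0.0954]
orientation: [-0.001, 1.0, 0.026, 0.001]
contact_force: [-0.5, 0.5, 0.2]
finger_gap: 0.0003
(2.9, -15.5, 0.028, 1213, [(-18.5, 0.095, 29), (-77.6, 0.084, 329)])
```

```bash
python3 -m creep '0 -0.3 0.3 0 1;0 -0.4 0.1 0 1;0 -0.6 0 0 1;0 -0.8 0 0 1;0 -1.0 0 0 1;0 -1.15 0 0 1;0 -1.15 0 0 1;0 1.5 -1 0 1'; python3 -m creep '0 0 -3 0 1;0 0 -3 0 1';python3 -c "
from h import *
print(angle());print(angle());print(angle())
print(angle('t3'));s=bot.get_state();print(s['clock'],s['position'],s['orientation'])"
```

```text
clock: 3.75
position: [0.6636, -0.1365, 0.1003]
orientation: [-0.002, 1.0, 0.027, 0.0]
contact_force: [-0.0, -0.0, 0.4]
finger_gap: 0.0005
clock: 3.95
position: [0.6619, -0.1374, 0.1594]
orientation: [-0.002, 1.0, 0.027, -0.002]
contact_force: [-0.3, -0.1, 0.5]
finger_gap: 0.0007
(3.95, -16.8, 0.015, 788, [(7.3, 0.101, 32), (-14.4, 0.099, 92), (35.0, 0.099, 52), (-160.0, 0.098, 45)])
(4.0, -12.8, 0.014, 800, [(5.4, 0.102, 28), (-15.4, 0.099, 96), (27.2, 0.098, 14), (41.2, 0.1, 42), (-158.9, 0.098, 50)])
(4.05, -11.2, 0.014, 787, [(6.5, 0.101, 29), (-15.2, 0.099, 98), (27.4, 0.099, 15), (44.9, 0.1, 41), (-159.2, 0.099, 48)])
(4.1, -14.1, 0.012, 774, [(-15.1, 0.099, 97), (48.2, 0.1, 40), (-159.2, 0.098, 46)])
4.15 [ 0.66234301 -0.13808365  0.15921365] [-0.00187445  0.99963808  0.02679471 -0.00149574]
```

```bash
cat >> h.py <<'E'
def plan(t0,phi0,w0,n=8,z=.137,run=True,lead=0.0):
    "rows (tool cm) that keep the TCP over the heat sink; phi0 deg, w0 rad/s at t0"
    s=bot.get_state();t=float(s["clock"]);p=np.array(s["position"]);q=np.array(s["orientation"])
    from scipy.spatial.transform import Rotation as Ro
    R=Ro.from_quat(q[[1,2,3,0]]).as_matrix()
    def hs(tt):
        a=.035/.071;w=(w0+a)*np.exp(-.071*(tt-t0))-a
        ph=np.radians(phi0+166)+(w0+a)/.071*(1-np.exp(-.071*(tt-t0)))-a*(tt-t0)
        return np.r_[C+.074*np.array([np.cos(ph),np.sin(ph)]),z],w
    h,w=hs(t);print("t",t,"now off mm",((p-h)*1e3).round(1),"w",round(w,2))
    for i in range(n):
        g=hs(t+.1*(i+1)+lead)[0];d=(R.T@(g-p)*100);print(d.round(2));p=g
E
python3 -m creep '-1.9 0.9 0.4 0 1;-1.9 0.9 0.4 0 1;-1.9 0.9 0.4 0 1;-1.9 0.9 0.4 0 1;-1.9 0.9 0.4 0 1;-1.9 0.9 0.4 0 1;0.9 0.2 0 0 1;0.9 0.1 0 0 1'; python3 -c "
from h import *
print(angle());print(angle('t4'));plan(4.1,48.2,1.22)"
```

```text
clock: 4.95
position: [0.5607, -0.2002, 0.1262]
orientation: [-0.004, 1.0, 0.027, -0.007]
contact_force: [0.3, 0.1, 0.4]
finger_gap: 0.0001
(4.95, 144.6, 0.018, 761, [(-81.1, 0.101, 159), (-110.2, 0.105, 68), (106.1, 0.101, 17)])
(5.0, 145.7, 0.02, 783, [(-80.4, 0.101, 156), (-109.8, 0.105, 71), (109.4, 0.101, 18)])
t 5.05 now off mm [-15.3   0.5 -10.8] w 1.11
[ 2.32  0.02 -1.11]
[ 0.78 -0.19 -0.01]
[ 0.75 -0.27 -0.01]
[ 0.71 -0.35 -0.01]
[ 0.66 -0.42 -0.01]
[ 0.61 -0.48 -0.  ]
[ 0.55 -0.54 -0.  ]
[ 0.49 -0.58 -0.  ]
```

```bash
python3 -m creep '2.3 0 -0.9 0 1;0.8 -0.2 0 0 1;0.75 -0.27 0 0 1;0.7 -0.35 0 0 1;0.66 -0.42 0 0 1;0.6 -0.48 0 0 1;0.55 -0.54 0 0 1;0.5 -0.6 0 0 1'; python3 -c "
from h import *
print(angle());plan(5.0,109.4,1.14)"
```

```text
clock: 5.85
position: [0.631, -0.1633, 0.1319]
orientation: [-0.004, 1.0, 0.028, -0.009]
contact_force: [-0.4, -0.8, 0.5]
finger_gap: 0.0004
(5.85, 136.5, 0.006, 808, [(-12.0, 0.095, 25), (-25.6, 0.107, 17), (-41.4, 0.096, 114), (-135.0, 0.097, 74), (164.5, 0.098, 36)])
t 5.9 now off mm [-0.7  0.5 -5.1] w 1.04
[ 0.42 -0.62 -0.51]
[ 0.29 -0.7   0.  ]
[ 0.22 -0.72  0.  ]
[ 0.15 -0.73  0.  ]
[ 0.07 -0.73  0.01]
[-0.   -0.73  0.01]
[-0.07 -0.71  0.01]
[-0.14 -0.7   0.01]
```

```bash
python3 -m creep '0.4 -0.7 -0.4 0 1;0.3 -0.7 0 0 1;0.2 -0.74 0 0 1;0.15 -0.74 0 0 1;0.07 -0.74 0 0 1;0 -0.74 0 0 1;-0.08 -0.72 0 0 1;-0.15 -0.7 0 0 1'; python3 -c "
from h import *
print(angle('t6'));plan(5.0,109.4,1.16)"
```

```text
clock: 6.7
position: [0.6376, -0.0987, 0.1368]
orientation: [-0.005, 1.0, 0.029, -0.009]
contact_force: [0.0, 0.0, -0.7]
finger_gap: 0.0005
(6.7, -111.6, 0.058, 329, [(19.5, 0.096, 60), (45.3, 0.092, 17), (166.5, 0.099, 30)])
t 6.75 now off mm [ 1.4  2.2 -0.1] w 0.97
[-0.41 -0.45 -0.  ]
[-0.32 -0.63  0.01]
[-0.37 -0.59  0.01]
[-0.42 -0.55  0.01]
[-0.46 -0.5   0.01]
[-0.5  -0.45  0.01]
[-0.53 -0.4   0.01]
[-0.56 -0.35  0.01]
```

View pics/t6.png

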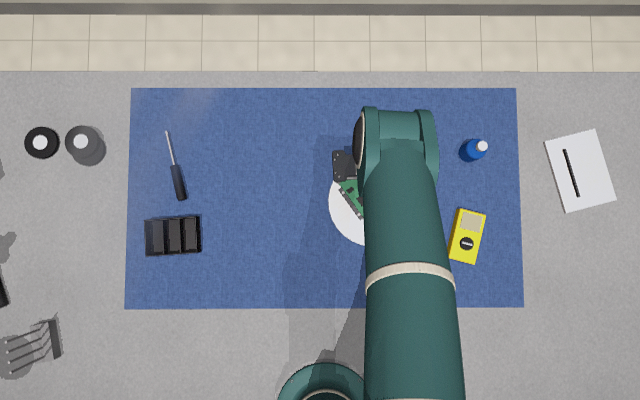

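```bash
python3 -m creep '-0.4 -0.5 0 0 1;-0.35 -0.63 0 0 1;-0.37 -0.6 0 0 1;-0.42 -0.55 0 0 1;-0.46 -0.5 0 0 1;-0.5 -0.45 0 0 1;-0.53 -0.4 0 0 1;-0.56 -0.35 0 0 1'; python3 - <<'E'
from h import *
t=bot.get_state()['clock'];im,d=look("side");u=proj(d,[*C,.06])[0].astype(int);print(t,u)
cv2.imwrite("pics/s7.png",cv2.resize(im[u[1]-50:u[1]+50,u[0]-60:u[0]+60],None,fx=6,fy=6,interpolation=cv2.INTER_CUBIC))
plan(5.0,109.4,1.16)
E
```

```text
clock: 7.55
position: [0.5958, -0.057, 0.1381]
orientation: [-0.005, 1.0, 0.029, -0.009]
contact_force: [-0.2, 0.3, -0.1]
finger_gap: 0.0005
7.55 [334 171]
t 7.6 now off mm [-1.4  2.4  1.1] w 0.88
[-0.47 -0.02  0.12]
[-0.61 -0.21  0.01]
[-0.61 -0.15  0.01]
[-0.62 -0.1   0.01]
[-0.62 -0.05  0.01]
[-0.61  0.    0.01]
[-0.6   0.05  0.01]
[-0.59  0.1   0.01]
```

View pics/s7.png

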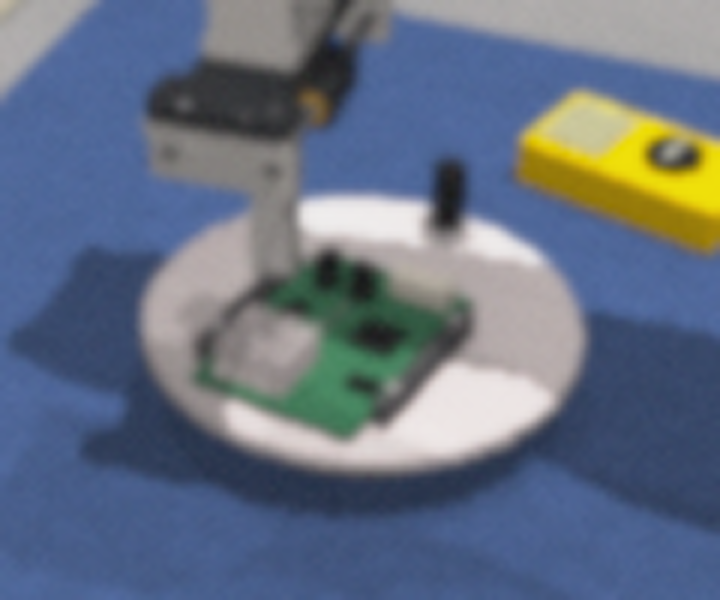

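```bash
cat >> h.py <<'E'
def deg(d,uv,z):
    w=ray(d,uv,z)[0,:2]-C; return np.degrees(np.arctan2(w[1],w[0]))%360,np.hypot(*w)
E
python3 - <<'E'
from h import *
im,d=look("side");print(deg(d,[349,148.5],.095),deg(d,[318.8,176.5],.078))
plan(5.0,109.4,1.16)
s=bot.get_state()['position'];print(ray(d,[318.8,176.5],.078))
E
```

```text
(np.float64(261.91235269102305), np.float64(0.10014587801155701)) (np.float64(66.09644901850457), np.float64(0.07229252225395434))
t 7.65 now off mm [2.2 0.8 1.2] w 0.88
[-0.82 -0.17  0.13]
[-0.61 -0.18  0.01]
[-0.62 -0.13  0.01]
[-0.62 -0.07  0.01]
[-0.62 -0.02  0.01]
[-0.61  0.03  0.01]
[-0.6   0.08  0.01]
[-0.58  0.12  0.01]
[[ 0.5965928  -0.06080809  0.078     ]]
```

```bash
python3 -c "
from h import *
plan(7.55,261,.92)"
```

```text
t 7.65 now off mm [ 5.8 -0.4  1.2] w 0.91
[-1.2  -0.29  0.14]
[-0.64 -0.15  0.01]
[-0.65 -0.09  0.01]
[-0.65 -0.04  0.01]
[-0.64  0.02  0.01]
[-0.63  0.07  0.01]
[-0.61  0.13  0.01]
[-0.59  0.17  0.01]
```

```bash
python3 -m creep '-1.1 -0.28 0.1 0 1;-0.65 -0.15 0 0 1;-0.65 -0.09 0 0 1;-0.65 -0.04 0 0 1;-0.65 0.02 0 0 1;-0.63 0.07 0 0 1;-0.61 0.13 0 0 1;-0.6 0.17 0 0 1'; python3 - <<'E'
from h import *
print(angle());plan(7.55,261,.92)
E
```

```text
clock: 8.45
position: [0.5379, -0.0595, 0.1384]
orientation: [-0.005, 1.0, 0.029, -0.008]
contact_force: [0.2, -0.2, -0.1]
finger_gap: 0.0005
(8.45, nan, nan, 0, [(-34.7, 0.094, 20), (-55.8, 0.106, 12), (89.5, 0.105, 108), (105.7, 0.095, 39)])
t 8.5 now off mm [ 0.5 -0.4  1.4] w 0.83
[-0.6   0.2   0.15]
[-0.53  0.29  0.01]
[-0.5   0.32  0.01]
[-0.47  0.36  0.  ]
[-0.43  0.39  0.  ]
[-0.4   0.42  0.  ]
[-0.36  0.44  0.  ]
[-0.32  0.46  0.  ]h.py:21: RuntimeWarning: Mean of empty slice.
  w=W[g].mean(0)
  ret = um.true_divide(
```

```bash
python3 -m creep '-0.6 0.2 0.1 0 1;-0.53 0.29 0 0 1;-0.5 0.32 0 0 1;-0.47 0.36 0 0 1;-0.43 0.39 0 0 1;-0.4 0.42 0 0 1;-0.36 0.44 0 0 1;-0.32 0.46 0 0 1'; python3 - <<'E'
from h import *
t=bot.get_state()['clock'];im,d=look("side");u=proj(d,[*C,.06])[0].astype(int);print(t,u)
cv2.imwrite("pics/s8.png",cv2.resize(im[u[1]-50:u[1]+50,u[0]-60:u[0]+60],None,fx=6,fy=6,interpolation=cv2.INTER_CUBIC))
plan(7.55,261,.92)
E
```

```text
clock: 9.3
position: [0.4999, -0.0935, 0.1377]
orientation: [-0.004, 1.0, 0.029, -0.008]
contact_force: [0.7, -1.0, -0.8]
finger_gap: 0.0005
9.3 [334 171]
t 9.35 now off mm [-1.9 -1.1  0.7] w 0.75
[-0.06  0.39  0.07]
[-0.22  0.5  -0.  ]
[-0.18  0.51 -0.  ]
[-0.14  0.51 -0.  ]
[-0.1   0.52 -0.  ]
[-0.07  0.52 -0.  ]
[-0.03  0.51 -0.  ]
[ 0.    0.51 -0.  ]
```

View pics/s8.png

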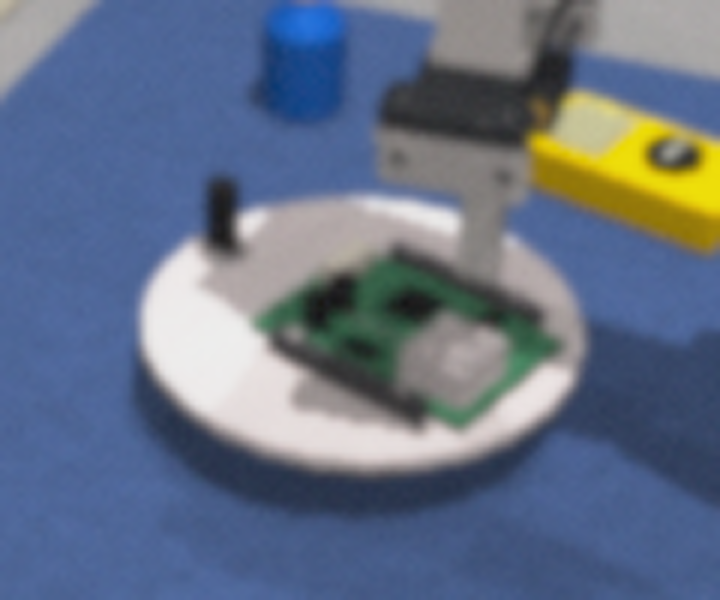

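```bash
python3 - <<'E'
from h import *
im,d=look("side");print(deg(d,[310.8,151.7],.095),deg(d,[349.5,178],.078))
plan(9.3,346,.78,1)
E
```

```text
(np.float64(342.6592794709344), np.float64(0.10100452033185595)) (np.float64(149.32023344489824), np.float64(0.07077054279535744))
t 9.4 now off mm [0.3 3.5 0.7] w 0.77
[-0.29  0.86  0.07]
```

```bash
python3 -c "
from h import *
plan(9.3,343,.74)"
```

```text
t 9.4 now off mm [-1.4 -0.3  0.7] w 0.73
[-0.11  0.45  0.07]
[-0.21  0.49 -0.  ]
[-0.18  0.49 -0.  ]
[-0.14  0.5  -0.  ]
[-0.1  0.5 -0. ]
[-0.07  0.5  -0.  ]
[-0.03  0.5  -0.  ]
[ 0.    0.49 -0.  ]
```

```bash
python3 -m creep '-0.1 0.45 0 0 1;-0.21 0.49 0 0 1;-0.18 0.5 0 0 1;-0.14 0.5 0 0 1;-0.1 0.5 0 0 1;-0.07 0.5 0 0 1;-0.03 0.5 0 0 1;0 0.5 0 0 1'; python3 -c "
from h import *
print(angle());plan(9.3,343,.74)"
```

```text
clock: 10.2
position: [0.4936, -0.1365, 0.1375]
orientation: [-0.004, 1.0, 0.029, -0.008]
contact_force: [-0.2, 0.1, -0.4]
finger_gap: 0.0004
(10.2, -87.9, 0.01, 627, [(19.6, 0.099, 35), (-155.5, 0.099, 57), (-172.1, 0.097, 98)])
t 10.25 now off mm [-0.3 -1.4  0.4] w 0.66
[0.09 0.34 0.04]
[ 0.08  0.47 -0.01]
[ 0.11  0.46 -0.01]
[ 0.13  0.45 -0.01]
[ 0.16  0.43 -0.01]
[ 0.18  0.42 -0.01]
[ 0.21  0.4  -0.01]
[ 0.23  0.38 -0.01]
```

```bash
python3 -m creep '0.08 0.36 0 0 1;0.08 0.47 0 0 1;0.11 0.46 0 0 1;0.13 0.45 0 0 1;0.16 0.43 0 0 1;0.18 0.42 0 0 1;0.2 0.4 0 0 1;0.23 0.38 0 0 1'; python3 -c "
from h import *
print(angle());plan(9.3,343,.74)"
```

```text
clock: 11.05
position: [0.5084, -0.1729, 0.1369]
orientation: [-0.004, 1.0, 0.028, -0.008]
contact_force: [0.0, -0.7, -0.2]
finger_gap: 0.0006
(11.05, 106.5, 0.007, 739, [(49.7, 0.1, 29), (-113.2, 0.089, 321), (-102.6, 0.11, 15)])
t 11.1 now off mm [ 0.1 -1.6 -0.1] w 0.59
[ 0.25  0.2  -0.02]
[ 0.27  0.33 -0.01]
[ 0.29  0.31 -0.01]
[ 0.3   0.29 -0.01]
[ 0.31  0.27 -0.01]
[ 0.32  0.25 -0.01]
[ 0.33  0.23 -0.01]
[ 0.34  0.21 -0.01]
```

```bash
python3 -m creep '0.25 0.22 0 0 1;0.27 0.33 0 0 1;0.29 0.31 0 0 1;0.3 0.29 0 0 1;0.31 0.27 0 0 1;0.32 0.25 0 0 1;0.33 0.23 0 0 1;0.34 0.21 0 0 1'; python3 -c "
from h import *
print(angle());plan(9.3,343,.74,3)"
```

```text
clock: 11.9
position: [0.5361, -0.1946, 0.1362]
orientation: [-0.004, 1.0, 0.028, -0.008]
contact_force: [0.3, 1.2, 1.0]
finger_gap: 0.0003
(11.9, 125.9, 0.008, 728, [(-94.7, 0.099, 247), (75.6, 0.101, 19)])
t 11.95 now off mm [ 0.7 -1.  -0.8] w 0.53
[ 0.28  0.07 -0.09]
[ 0.35  0.16 -0.01]
[ 0.35  0.14 -0.01]
```

```bash
Z='0 0 0 0 1;0 0 0 0 1;0 0 0 0 1;0 0 0 0 1;0 0 0 0 1;0 0 0 0 1;0 0 0 0 1;0 0 0 0 1'
python3 -m creep '0 0 -3 0 1;0 0 -3 0 1;0 0 -3 0 1;-1 4 0 0 1;-1 4 0 0 1;-1 4 0 0 1;-1 4 0 0 1;-1 4 0 0 1'
python3 -m creep '-1 4 0 0 1;-1 4 0 0 1;0 0 0 0 1;0 0 0 0 1;0 0 0 0 1;0 0 0 0 1;0 0 0 0 1;0 0 0 0 1'
for i in 1 2 3 4 5 6 7 8 9 10 11 12; do python3 -m creep '0 0 0 0 1;0 0 0 0 1;0 0 0 0 1;0 0 0 0 1;0 0 0 0 1;0 0 0 0 1;0 0 0 0 1;0 0 0 0 1' >/dev/null; done
python3 -c "
from h import *
print(angle());print(bot.get_state()['position'])"
python3 -m creep '0 0 0 0 1;0 0 0 0 1;0 0 0 0 1;0 0 0 0 1;0 0 0 0 1;0 0 0 0 1;0 0 0 0 1;0 0 0 0 1'
python3 -c "
from h import *
print(angle('t9'))"
```

```text
clock: 12.75
position: [0.5022, -0.3984, 0.2295]
orientation: [-0.005, 0.999, 0.034, -0.007]
contact_force: [1.0, -0.5, -0.0]
finger_gap: 0.0007
clock: 13.55
position: [0.4848, -0.4861, 0.2281]
orientation: [-0.005, 0.999, 0.033, -0.008]
contact_force: [-0.6, 0.5, 0.1]
finger_gap: 0.0005
(23.15, -143.4, 0.027, 1193, [(-148.5, 0.097, 33)])
[ 0.48542131 -0.48519     0.22841597]
clock: 24.0
position: [0.4854, -0.4852, 0.2284]
orientation: [-0.005, 0.999, 0.033, -0.008]
contact_force: [-0.4, 0.1, -0.7]
finger_gap: 0.0004
(24.0, -143.1, 0.027, 1193, [(-148.5, 0.097, 34)])
```

```bash
for i in 1 2 3 4 5; do python3 -m creep '0 0 0 0 1;0 0 0 0 1;0 0 0 0 1;0 0 0 0 1;0 0 0 0 1;0 0 0 0 1;0 0 0 0 1;0 0 0 0 1' >/dev/null; done
python3 -c "
from h import *
print(angle('t10'))"
```

```text
(28.05, -143.2, 0.027, 1194, [(-148.5, 0.097, 34)])
```

View pics/t10.png

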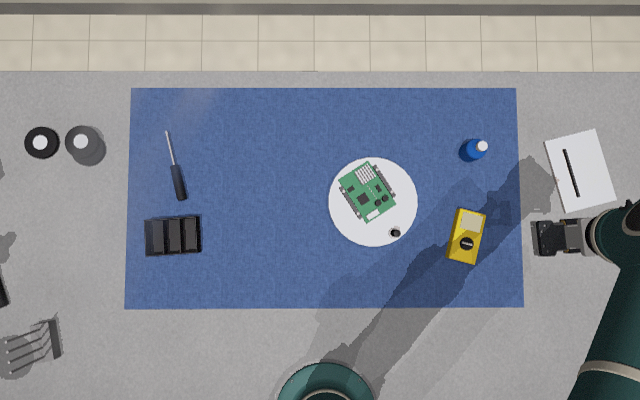

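The turntable stands still, with the handle at pixel (395,232) and the arm clear at right (560,237). The meter, flux bottle, tray and driver are where they were at the start.

```bash
python3 -c "
from cell import bot
print(bot.hand_in())"
```

```text
the job is handed in; nothing more can be done
None
```

I pushed the handle once with the closed fingers and let go. The turntable then coasted at about 1.2–1.25 rad/s, roughly one turn in five seconds. From about 5.1 s to 11.95 s on the clock I followed the heat sink, then moved the arm clear and handed in at about 28 s.

- **Hover:** the point between the fingertips stayed over the heat sink for about 6.8 s. The fingertips were about 3–4 cm above it. Where I compared the point with the pictures, it was at most about 6 mm off centre.
- **Contact:** every force reading printed after the moves was at noise level, about 1.5 N or less. I had no reading during the push itself.
- **Standstill:** the handle angle was -148.5° in all three pictures, taken at 23.15, 24.0 and 28.05 s. The last picture shows the arm well away and the other things on the bench where they were.
- **Checks that were weak:** the arm hid the table from the top camera for part of the hover. The board-angle check from above was useless then, so I relied on the peg and on the side camera. The first angle reading after release was also off, because the peg merged with its shadow.

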